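Seat the specimen drawer and set the purge valve two turns open

ROBOT

A 6-joint arm with a two-finger parallel gripper is mounted at the origin on the work surface. World frame = base frame: x ahead of the robot, y to its left, z up, the work surface at z = 0. Lengths are in mm, angles in rad, forces in N, time in s.
With the tool pointing down it reaches from about 350 to 775 mm from the base axis. Payload 7.3 kg.
Tool frame: the origin (TCP) lies between the finger pads, 19 mm behind the fingertips; this is the grasp point; z points along the fingers, y is the line along which they close (so a half turn about z gives the same grasp; the last joint's range is limited). The gripper opens to 92 mm and grips with 3 to 60 N. Pads are 19 mm wide; open, the fingers measure 130 mm over their backs; the gripper's body (75 mm by 190 mm) begins 47 mm behind the grasp point.
Start: joints at [1.201, 0.342, 1.524, -0, 1.275, -0.146], TCP at [116.499, 511.929, 245.541] pointing down, gripper open.
Joint ranges: [-2.53, 2.53], [-0.77, 2.02], [0.04, 2.7], [-1, 4.14], [0.28, 2.66], [-3.11, 3.11]. Speed limits (rad/s): [2.57, 2.57, 3.14, 3.14, 3.14, 3.14].

INTERFACE

Orientations are given as [roll, pitch, yaw] about the fixed x, y, z axes, in that order (R = Rz(yaw) Ry(pitch) Rx(roll)).
In Python, from plant import * gives the robot as it stands.
- The arm moves only by the tool step_arm, never from a script. Its argument "deltas" is one flat list of numbers, 5 for each row, row after row: the shift along the world's x, y, z in mm, then the turn about the world's z in degrees, then the finger opening in mm, from 0 to 91.8. In form: [tx, ty, tz, turn, gripper, tx, ty, tz, turn, gripper, ...]. A call has exactly 10 rows; each row shifts and turns the commanded pose from where the row before left it; what a row does not reach is not made up. A row lasts 1/8 s, in which the tool goes at most 62.5 mm and 10.7 degrees, less where a joint would pass 70% of its speed; a pose out of reach is approached as far as the arm can. A call is refused whole if a number of a shift passes 62.5 or a number of a turn 10.7, either way. A call with a gripper value outside its range is refused whole. The fingers move at their own pace and stop on an object; the grip force is fixed at half the most. Time passes only in rows, so rows that do not move let the fingers close, or fill a call up. It gives the time, the measured TCP pose, the force, the opening and the grip force at its end, in the units of the state.
- get_obs(): the state, without advancing time (a new reading comes with each control period).
- capture(name): name is "side" or "top"; returns the picture (400x640x3 uint8, red, green, blue); there is no depth.
- camera_params(name): a dict with "mtx" (3x3 intrinsics, pixels), "rvec" (rotation vector, rad) and "tvec" (3), from world to camera coordinates, as OpenCV has them. Camera axes: x right, y down, z forward; pixel columns grow to the right and rows downward; lengths in mm; the calibration is good to about 2 mm. A picture is of the moment at which its call begins. camera_params takes no time and is no camera call.
- close_job(): hands the job in; it is judged then, once.
The state is a dict: "time": time; "joint_positions": joint angles; "dq": joint speeds; "tau": joint torques, N m; "tool_pos": TCP position; "tcp_rot": TCP orientation; "contact_force": force on the tool from outside, world axes, zero at the start; "moment": the same for the moment, N m; "grip_width": finger opening in mm; "finger_force": force on a finger pad.
Only numpy, scipy, OpenCV 4.12 (cv2) and the standard library are available. Lean on these libraries where they do the work, as an engineer would, in place of code of your own. Each camera call takes 0.05 s, during which the arm holds its last target. There are 200 camera calls.

TASK

Get the specimen cabinet ready for purging: first push its open drawer fully home until it snaps in at its detent, then turn the red purge valve wheel clockwise until it is closed against its stop and back it off anticlockwise by exactly two full turns. Finish while still gripping the wheel's black crank handle between the fingers, keeping the wheel still at that setting: do not let go. Leave everything else on the bench where it is.

Things in the scene. Friction and masses are not known exactly. Their poses are not given: they have to be found in the camera images.
- cabinet: Grey metal specimen cabinet, fixed to the bench, 280 mm deep, 220 mm wide, 130 mm high. Origin: middle of the lower front edge; its own +x points from the front into the cabinet (the way the drawer is pushed home), +z up. It may stand left or right of the valve.
- drawer (a joint): Opening of the cabinet's only drawer in m: 0 = fully home against its stop, positive = pulled out (it starts 50 to 80 mm out). About 1 N of friction; a sprung detent resists with up to about 6 N between 16 and 7 mm, then snaps over and pulls the drawer home to 0.
- drawer_pull (a point): Middle of the front edge of the drawer's aluminium pull, a solid lip 140 mm wide, 12 mm high, 14 mm out from the blue drawer front (210 mm wide, z 51 to 117 mm). 108 mm above the bench, moves with the drawer; when home it lies 28 mm in front of the cabinet's origin. Pushing lip or front towards the cabinet's +x closes the drawer.
- valve_base: Brass purge-gas valve on a dark 120 x 100 mm steel foot, fixed to the bench; a flanged pipe body 140 mm long along its y axis, top of the bonnet 95 mm high. Origin: on the bench under the vertical stem axis, +z up.
- wheel_axis (a point): Point on the valve's vertical stem axis, at the height of the middle of the crank grip (157.5 mm above the bench).
- valve_wheel (a joint): Angle of the red valve wheel in rad, counting on past 2 pi: 0 = closed on its hard stop, growing as it opens (anticlockwise from above; clockwise closes). Starts 3 to 8.5 rad open, opens to 22 rad. Wheel 122 mm over the rim, rim top 126 mm above the bench. Friction about 0.12 N m (2 to 3 N at the crank grip); it stays where it is left.
- crank_grip: The valve's crank handle: black upright round grip, 20 mm diameter, 55 mm tall, on the wheel's rim 55 mm from the stem axis. Origin: its middle, 157.5 mm above the bench (spans z 130 to 185 mm). It spins freely about its own vertical axis, so a gripper can hold it from above and carry it round without turning the hand. With the wheel closed it lies on valve_base's +x axis.
- firebrick: Loose white insulating firebrick, 230 x 114 x 64 mm, origin under its centre. Bystander: leave alone.
- crucible: Loose dark grey graphite crucible (open cup), 56 mm wide at the rim, 65 mm high, origin under its centre. Bystander.
- dish: Loose white ceramic dish, 68 mm wide, 32 mm high, standing on the cabinet's top; origin under its centre. Bystander.
- steel_disc: Loose flat steel disc, 100 mm diameter, 8 mm thick, origin under its centre. Bystander.
- spanner: Loose steel spanner, 140 mm long, lying on the bench on the robot's side of the valve; origin under its middle. Bystander.
- spray_can: Loose red spray can with white cap, 60 mm diameter, 140 mm high, upright; origin under its centre. Bystander.
- tongs: Loose brass crucible tongs, about 390 mm long and 80 mm wide, 12 mm high, lying on the bench; origin near the middle of their length. Bystander.

How it is judged (in metres and radians):
On the way, in this order (a step that is already met when the one before it is completed fails the run):
1. the drawer is pushed home past its detent (value of joint drawer below 0.004 m and value of joint valve_wheel above 0.3 rad), for 0.2 s.
2. the valve wheel is closed against its stop (value of joint valve_wheel below 0.06 rad), for 0.2 s.
At the end, for the whole second after the job is handed in: Drawer home (under 4 mm open); then the wheel was closed onto its stop (within 0.06 rad) and now stands still two turns (12.57 rad, within 0.2) open; the fingers grip the crank handle (over 2 N, handle within 20 mm of the TCP from above); bystanders moved less than 30 mm (value of joint drawer below 0.004 m and value of joint valve_wheel between 12.3664 and 12.7664 rad and velocity of joint valve_wheel between -0.05 and 0.05 rad/s and contact force between the fingers and crank_grip above 2 N and horizontal distance between the grasp point and crank_grip below 0.02 m); the arm keeps its last pose, push and grip.
It fails at once if a thing lying loose on the bench or cabinet is pushed more than 30 mm from its place (distance of any of firebrick, crucible, dish, steel_disc, spanner, spray_can, tongs from where it was at the start of the episode above 0.03 m).
It fails at once if the spray can is knocked over (angle between spray_can's own z axis and vertical above 0.5 rad).
It also fails if it takes over 72 s, if anything falls off the work surface, if the arm or the gripper's body presses on something with over 40 N, if the wrist force passes 120 N, or if a joint passes its speed limit or range.

## Working session

There is one attempt and no reset: what is moved stays moved. The work goes in short steps, Python scripts to look and compute and a tool call to move; the robot and the scene stay as the last step left them, time stands still between calls to the robot, and variables do not carry over. Pictures are saved under pics/ and viewed, at most 10 in all, crops included, and the job is handed in when it is done.

Besides the shell and the picture viewer there is one more tool, called as name(argument=value, ...) on one line, values as JSON. step_arm: Moves the arm, as the interface text tells. Its arguments: {"type":"object","properties":{"deltas":{"type":"array","items":{"type":"number"}}},"required":["deltas"]}

```bash
mkdir -p pics; python3 - <<'E'
from plant import *
import cv2
for n in("side","top"):
    cv2.imwrite(f"pics/{n}0.png",capture(n)[:,:,::-1]); print(n,camera_params(n))
o=get_obs();print(o)
E
```

```text
side {'mtx': array([[411.81341461,   0.        , 314.58873101],
       [  0.        , 411.81341461, 198.86148183],
       [  0.        ,   0.        ,   1.        ]]), 'rvec': array([ 2.06744803, -0.5674395 ,  0.33272794]), 'tvec': array([-460.68291226,  240.9364495 , 1236.74836814])}
top {'mtx': array([[416.60532154,   0.        , 317.7828415 ],
       [  0.        , 416.60532154, 198.91405228],
       [  0.        ,   0.        ,   1.        ]]), 'rvec': array([ 2.12904765, -2.12320992,  0.16910131]), 'tvec': array([  21.46224634,  541.71967972, 1355.10716743])}
{'time': 0.1, 'joint_positions': array([ 1.20100440e+00,  3.42649272e-01,  1.52492163e+00,  6.42330915e-06,
        1.27539956e+00, -1.46010035e-01]), 'dq': array([-9.52694207e-06, -1.08712393e-03, -1.19059138e-03,  2.15698209e-03,
        3.46262770e-05, -1.53613674e-04]), 'tau': array([ 1.20175853e-03, -4.32002699e+01, -2.44698268e+01,  7.17790006e-02,
        5.25071018e-02, -6.78706942e-05]), 'tool_pos': array([116.36569875, 511.59532186, 244.91635582]), 'tcp_rot': array([-3.14023040e+00, -2.06536842e-04,  2.91780874e+00]), 'contact_force': array([ 0.64168149, -0.72627195,  0.17545588]), 'moment': array([ 0.03988239,  0.02651233, -0.00019284]), 'finger_force': 0.0, 'grip_width': 91.79645559704852}
```

View pics/side0.png

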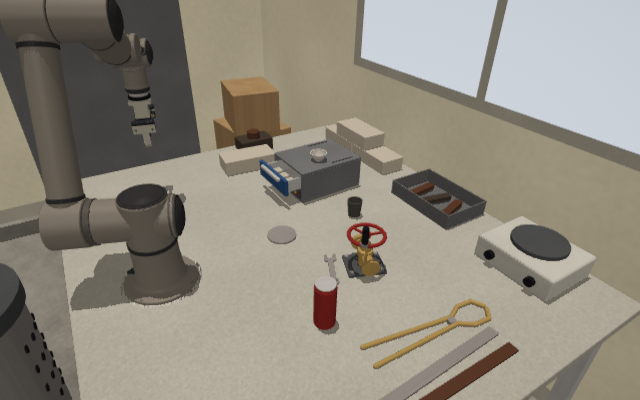

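View pics/top0.png

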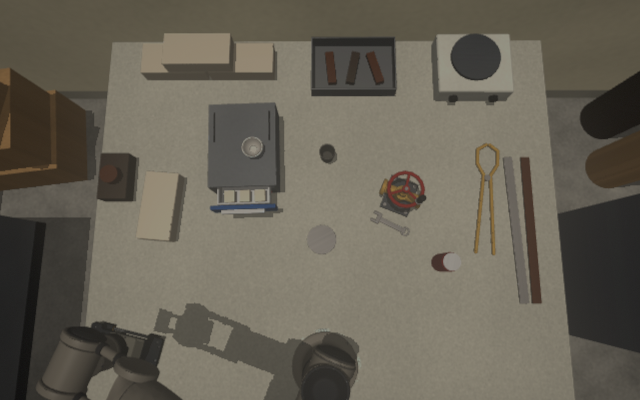

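The side view shows the cabinet around (315,168), with the drawer pull near (275,177), and the valve wheel at (367,236) with its crank at about (365,236). The top view shows the cabinet at (243,145), the pull near (243,210), and the wheel at (404,190) with a dark grip near (420,198). I'll enlarge both.

```bash
python3 - <<'E'
import cv2,numpy as np
s=cv2.imread("pics/side0.png");t=cv2.imread("pics/top0.png")
def c(i,x,y,w,h,k):return cv2.resize(i[y:y+h,x:x+w],None,fx=k,fy=k,interpolation=cv2.INTER_CUBIC)
a=np.hstack([c(s,250,130,80,75,5),c(s,330,210,80,75,5)])  
cv2.imwrite("pics/sc.png",a)
b=np.hstack([c(t,203,150,80,75,5),c(t,365,160,80,75,5)])
cv2.imwrite("pics/tc.png",b)
E
```

```text
(no output)
```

View pics/sc.png

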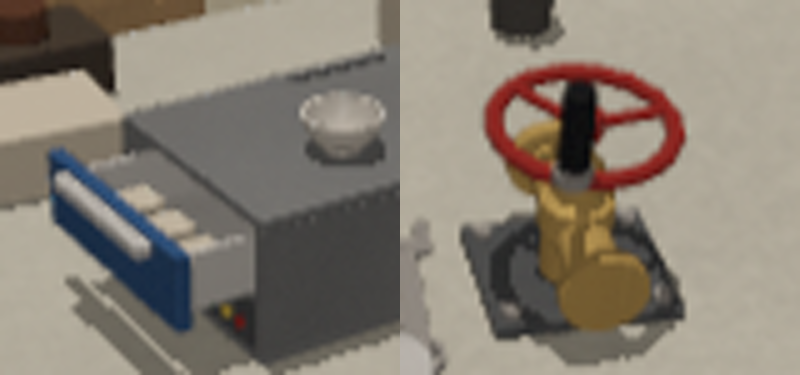

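View pics/tc.png

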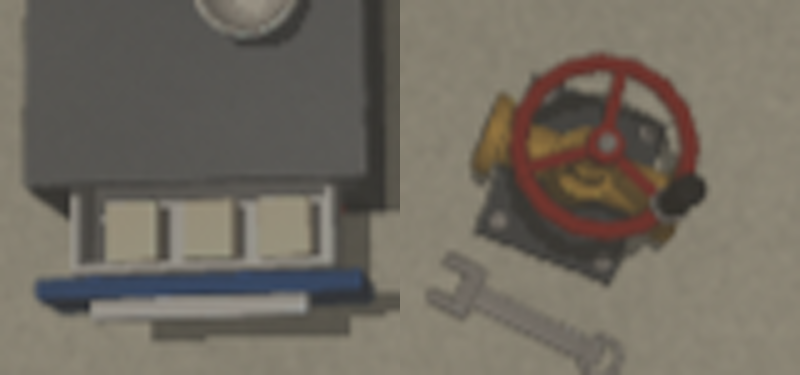

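The side crop shows the lip's front face centred near (269.5,173.5), the grip's top at (365.6,227.4) and bottom at (364.2,244), and the rim centred at (366.6,234.8). The top crop shows the lip's front edge from (221,213.2) to (263.8,211.8), the hub at (405.8,188.2), and the grip's top near (422.3,196.8).

```bash
cat > h.py <<'E'
from plant import *
import cv2,numpy as np
P={n:camera_params(n) for n in("side","top")}
def M(n):
    p=P[n];return p["mtx"]@np.c_[cv2.Rodrigues(p["rvec"])[0],p["tvec"]]
def tri(s,t):
    X=cv2.triangulatePoints(M("side"),M("top"),np.array(s,float),np.array(t,float)).ravel();return X[:3]/X[3]
def atz(n,uv,z):
    m=M(n);H=np.c_[m[:,0],m[:,1],m[:,2]*z+m[:,3]];x=np.linalg.solve(H,[*uv,1]);return x[:2]/x[2]
def proj(n,X):
    q=M(n)@np.r_[X,1];return q[:2]/q[2]
E
python3 - <<'E'
from h import *
np.set_printoptions(precision=1,suppress=True)
print("pull",tri((269.5,173.4),(242.6,212.4)))
print("lip ends z108 top",atz("top",(221,213.2),108),atz("top",(263.8,211.8),108))
print("lip side mid",atz("side",(269.5,173.4),108))
print("hub",tri((366.6,234.8),(405.8,188.2)),atz("top",(405.8,188.2),126),atz("side",(366.6,234.8),122))
print("grip top",tri((365.6,227.4),(422.3,196.8)),atz("top",(422.3,196.8),185),atz("side",(365.6,227.4),185),"bot",atz("side",(364.2,244),130))
# cabinet top corners z130 front edge, top crop (22,187),(368,177)
f=lambda u,v:(203+(u+.5)/5-.5,150+(v+.5)/5-.5)
print("cab",atz("top",f(22,187),130),atz("top",f(368,177),130))
for n,uv,z in(("can",(452,262),140),("cruc",(327,152),65),("disc",(321,239),8),("dish",(252,147),160),("brickR",(182,175),64),("spannerL",(371,214),5),("spR",(408,233),5)):print(n,atz("top",uv,z))
# foot corners: top crop
g=lambda u,v:(365+(u-400+.5)/5-.5,160+(v+.5)/5-.5)
for p in((476,233),(610,284)):print("foot",atz("top",g(*p),10))
E
```

```text
pull [489.1 262.5 106.3]
lip ends z108 top [484.1 332.2] [488.9 194.9]
lip side mid [490. 259.]
hub [ 563.4 -258.3  121.1] [ 562.9 -257.6] [ 562.1 -259.1]
grip top [ 525.  -294.8  184.8] [ 524.7 -294.6] [ 525.1 -295. ] bot [ 522.2 -299.2]
cab [565.2 375.2] [572.  154.4]
can [ 331.2 -387.8]
cruc [699.7  -7.9]
disc [410.  12.]
dish [688.4 230.2]
brickR [619.7 480.6]
spannerL [ 496.5 -159.7]
spR [ 431.5 -284.5]
foot [ 522.9 -189.9]
foot [ 487.8 -280.6]
```

The numbers fit: the pull is at about (488,263,106) with the drawer roughly 54 mm open. The hub is at (563,-258), and the grip at (524,-297) with a radius of 55. Next I'll bring the closed gripper in front of the pull.

step_arm(deltas=[31,-25,0,1.5,0,31,-25,0,1.5,0,31,-25,0,1.5,0,31,-25,0,1.5,0,31,-25,0,1.5,0,31,-25,0,1.5,0,31,-25,0,1.5,0,31,-25,0,1.5,0,31,-25,0,1.5,0,31,-25,0,1.5,0])

```text
time: 1.35
tool_pos: [427.3, 260.9, 245.2]
tcp_rot: [-3.142, -0.001, -3.103]
contact_force: [-0.6, 1.0, -0.1]
grip_width: 0.7
finger_force: 0.0
```

step_arm(deltas=[0,0,-30,0,0,0,0,-30,0,0,0,0,-30,0,0,0,0,-30,0,0,0,0,-13,0,0,10,0,0,0,0,10,0,0,0,0,10,0,0,0,0,5,0,0,0,0,0,0,0,0,0])

```text
time: 2.6
tool_pos: [461.9, 261.9, 112.7]
tcp_rot: [3.141, 0.0, -3.104]
contact_force: [0.0, -0.2, -0.3]
grip_width: 0.9
finger_force: 0.0
```

step_arm(deltas=[6,0,0,0,0,6,0,0,0,0,6,0,0,0,0,6,0,0,0,0,6,0,0,0,0,6,0,0,0,0,6,0,0,0,0,6,0,0,0,0,6,0,0,0,0,0,0,0,0,0])

```text
time: 3.85
tool_pos: [515.5, 261.9, 112.5]
tcp_rot: [3.142, -0.001, -3.104]
contact_force: [-2.0, 1.1, 1.6]
grip_width: 0.8
finger_force: 1.1
```

step_arm(deltas=[2,0,0,0,0,2,0,0,0,0,2,0,0,0,0,2,0,0,0,0,2,0,0,0,0,2,0,0,0,0,2,0,0,0,0,0,0,0,0,0,0,0,0,0,0,0,0,0,0,0])

```text
time: 5.1
tool_pos: [529.7, 261.8, 112.6]
tcp_rot: [3.142, 0.0, -3.104]
contact_force: [-0.5, -0.4, -0.2]
grip_width: 0.3
finger_force: 0.0
```

step_arm(deltas=[1,0,0,0,0,1,0,0,0,0,1,0,0,0,0,0,0,0,0,0,0,0,0,0,0,0,0,0,0,0,0,0,0,0,0,0,0,0,0,0,0,0,0,0,0,0,0,0,0,0])

```text
time: 6.35
tool_pos: [530.6, 261.9, 112.5]
tcp_rot: [-3.141, -0.004, -3.103]
contact_force: [-7.2, -0.6, 5.9]
grip_width: 0.7
finger_force: 3.9
```

```bash
python3 - <<'E'
from h import *
t=capture("top");s=capture("side")
c=lambda i,x,y:cv2.resize(i[y:y+75,x:x+80],None,fx=5,fy=5,interpolation=cv2.INTER_CUBIC)
cv2.imwrite("pics/d1.png",np.hstack([c(t,203,150),c(s,250,130)])[:,:,::-1])
E
```

```text
(no output)
```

View pics/d1.png

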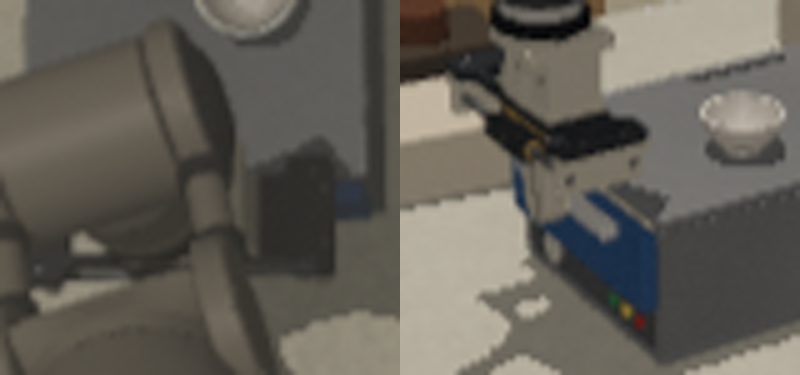

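The crops show the blue front flush with the cabinet (right-hand crop, about (600,250)). It is stopped at x = 530.6, which matches the predicted home contact. I'll retreat and go over to the crank.

step_arm(deltas=[-30,0,0,0,0,-30,0,0,0,0,0,0,40,0,0,0,0,50,0,30,0,0,50,0,60,0,-30,0,0,60,0,-50,0,0,60,0,-50,0,0,60,0,-50,0,0,60,0,-50,0,0,60])

```text
time: 7.7
tool_pos: [472.6, 30.3, 252.8]
tcp_rot: [-3.141, 0.001, -3.103]
contact_force: [0.2, 0.4, -0.4]
grip_width: 60.1
finger_force: 0.0
```

step_arm(deltas=[5,-50,0,0,60,5,-50,0,0,60,5,-50,0,0,60,5,-50,0,0,60,5,-50,0,0,60,5,-50,0,0,60,10,-29,0,0,60,10,0,0,0,60,0,0,0,0,60,0,0,0,0,60])

```text
time: 8.95
tool_pos: [522.5, -295.9, 252.7]
tcp_rot: [3.141, -0.0, -3.102]
contact_force: [0.8, 0.1, -0.4]
grip_width: 60.0
finger_force: 0.0
```

step_arm(deltas=[1,-1,-30,0,60,0,0,-30,0,60,0,0,-20,0,60,0,0,-15,0,60,0,0,0,0,30,0,0,0,0,20,0,0,0,0,14,0,0,0,0,10,0,0,0,0,10,0,0,0,0,10])

```text
time: 10.2
tool_pos: [523.7, -297.7, 158.0]
tcp_rot: [3.141, 0.001, -3.103]
contact_force: [1.1, 3.0, 3.7]
grip_width: 19.6
finger_force: 30.0
```

```bash
python3 - <<'E'
from h import *
s=capture("side");o=get_obs();print(o["tool_pos"],o["contact_force"],o["finger_force"])
c=lambda i,x,y:cv2.resize(i[y:y+100,x:x+100],None,fx=5,fy=5,interpolation=cv2.INTER_CUBIC)
cv2.imwrite("pics/g1.png",c(s,315,185)[:,:,::-1])
E
```

```text
[ 523.6911928  -297.75175746  157.94418562] [0.87184199 3.38570903 3.82097229] 30.000470280647278
```

View pics/g1.png

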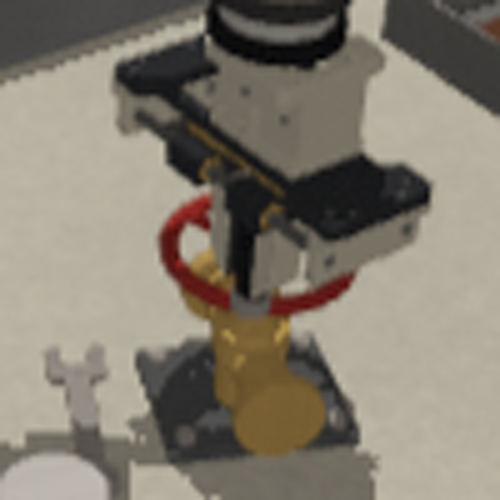

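The crop shows the fingers closed on the black grip at about (245,255), clear of the rim. Now I'll work out the arc steps.

```bash
cat >> h.py <<'E'
def arc(a0,steps,r=55,k=1):
    a=np.radians(a0+np.r_[0,np.cumsum(steps)]);p=np.round(r*np.c_[np.cos(a),np.sin(a)],k)
    return np.round(np.diff(p,axis=0),k)
def show(a0,steps):
    print(f"{a0:.1f}->{a0+sum(steps):.1f}",", ".join(f"{x:g}, {y:g}, 0, 0, 10" for x,y in arc(a0,steps)))
E
python3 - <<'E'
from h import *
show(-135,[-15]*10)
show(-285,[-15]*10)
E
```

```text
-135.0->-285.0 -8.7, 11.4, 0, 0, 10, -5.5, 13.3, 0, 0, 10, -1.9, 14.2, 0, 0, 10, 1.9, 14.2, 0, 0, 10, 5.5, 13.3, 0, 0, 10, 8.7, 11.4, 0, 0, 10, 11.4, 8.7, 0, 0, 10, 13.3, 5.5, 0, 0, 10, 14.2, 1.9, 0, 0, 10, 14.2, -1.9, 0, 0, 10
-285.0->-435.0 13.3, -5.5, 0, 0, 10, 11.4, -8.7, 0, 0, 10, 8.7, -11.4, 0, 0, 10, 5.5, -13.3, 0, 0, 10, 1.9, -14.2, 0, 0, 10, -1.9, -14.2, 0, 0, 10, -5.5, -13.3, 0, 0, 10, -8.7, -11.4, 0, 0, 10, -11.4, -8.7, 0, 0, 10, -13.3, -5.5, 0, 0, 10
```

step_arm(deltas=[-8.7,11.4,0,0,10,-5.5,13.3,0,0,10,-1.9,14.2,0,0,10,1.9,14.2,0,0,10,5.5,13.3,0,0,10,8.7,11.4,0,0,10,11.4,8.7,0,0,10,13.3,5.5,0,0,10,14.2,1.9,0,0,10,14.2,-1.9,0,0,10])

```text
time: 11.5
tool_pos: [576.6, -204.4, 158.0]
tcp_rot: [3.14, -0.001, -3.103]
contact_force: [-2.4, 0.1, 5.5]
grip_width: 19.4
finger_force: 30.0
```

```bash
python3 - <<'E'
from h import *
show(-285,[-8]*10)
show(-365,[-3]*10)
E
```

```text
-285.0->-365.0 7.3, -2.5, 0, 0, 10, 6.8, -3.5, 0, 0, 10, 6.3, -4.4, 0, 0, 10, 5.6, -5.2, 0, 0, 10, 4.9, -6, 0, 0, 10, 3.9, -6.5, 0, 0, 10, 3, -7.1, 0, 0, 10, 2, -7.4, 0, 0, 10, 0.9, -7.6, 0, 0, 10, -0.1, -7.7, 0, 0, 10
-365.0->-395.0 -0.3, -2.9, 0, 0, 10, -0.5, -2.8, 0, 0, 10, -0.6, -2.8, 0, 0, 10, -0.8, -2.8, 0, 0, 10, -0.9, -2.7, 0, 0, 10, -1.1, -2.7, 0, 0, 10, -1.2, -2.6, 0, 0, 10, -1.3, -2.6, 0, 0, 10, -1.5, -2.4, 0, 0, 10, -1.5, -2.4, 0, 0, 10
```

step_arm(deltas=[7.3,-2.5,0,0,10,6.8,-3.5,0,0,10,6.3,-4.4,0,0,10,5.6,-5.2,0,0,10,4.9,-6,0,0,10,3.9,-6.5,0,0,10,3,-7.1,0,0,10,2,-7.4,0,0,10,0.9,-7.6,0,0,10,-0.1,-7.7,0,0,10])

```text
time: 12.75
tool_pos: [615.5, -263.6, 157.9]
tcp_rot: [3.14, -0.004, -3.104]
contact_force: [-9.4, 4.3, 8.6]
grip_width: 19.6
finger_force: 30.0
```

step_arm(deltas=[-0.3,-2.9,0,0,10,-0.5,-2.8,0,0,10,-0.6,-2.8,0,0,10,-0.8,-2.8,0,0,10,-0.9,-2.7,0,0,10,-1.1,-2.7,0,0,10,0,0,0,0,10,0,0,0,0,10,0,0,0,0,10,0,0,0,0,10])

```text
time: 14.0
tool_pos: [612.1, -277.3, 157.9]
tcp_rot: [3.136, -0.003, -3.102]
contact_force: [-5.7, 11.3, 9.0]
grip_width: 19.5
finger_force: 30.0
```

step_arm(deltas=[-1.2,-2.6,0,0,10,0,0,0,0,10,0,0,0,0,10,0,0,0,0,10,0,0,0,0,10,0,0,0,0,10,0,0,0,0,10,0,0,0,0,10,0,0,0,0,10,0,0,0,0,10])

```text
time: 15.25
tool_pos: [612.0, -277.5, 157.9]
tcp_rot: [3.133, -0.001, -3.101]
contact_force: [-1.8, 19.9, 10.1]
grip_width: 19.2
finger_force: 30.0
```

The stop is found: the TCP held still while the force rose to 20 N, at the expected angle of about -21°. Next I'll fit the centre and plan the two turns back.

```bash
python3 - <<'E'
from h import *
from scipy.optimize import least_squares as ls
p=np.array([(523.7,-297.7),(576.6,-204.4),(615.5,-263.6),(612.1,-277.3)])
c=ls(lambda c:np.hypot(*(p-c).T)-55,[562,-258]).x;d=p-c
print(c,np.hypot(*d.T),np.degrees(np.arctan2(d[:,1],d[:,0])))
print(get_obs()["tool_pos"], "cmd",[562.4+55*np.cos(np.radians(-386)),-259.2+55*np.sin(np.radians(-386))])
a=-21
for n in range(5):
    show(a,[15]*10);a+=150
E
```

```text
[ 560.89578351 -257.14393397] [55.03018083 55.03221771 54.98455463 55.02852701] [-132.52532869   73.41938921   -6.74299548  -21.48662033]
[ 612.00978559 -277.45203196  157.92300698] cmd [np.float64(611.8336725464542), np.float64(-283.3104130733992)]
-21.0->129.0 3.4, 14, 0, 0, 10, -0.4, 14.3, 0, 0, 10, -4.1, 13.8, 0, 0, 10, -7.5, 12.2, 0, 0, 10, -10.4, 9.9, 0, 0, 10, -12.6, 6.8, 0, 0, 10, -14, 3.4, 0, 0, 10, -14.3, -0.4, 0, 0, 10, -13.8, -4.1, 0, 0, 10, -12.2, -7.5, 0, 0, 10
129.0->279.0 -9.9, -10.4, 0, 0, 10, -6.8, -12.6, 0, 0, 10, -3.4, -14, 0, 0, 10, 0.4, -14.3, 0, 0, 10, 4.1, -13.8, 0, 0, 10, 7.5, -12.2, 0, 0, 10, 10.4, -9.9, 0, 0, 10, 12.6, -6.8, 0, 0, 10, 14, -3.4, 0, 0, 10, 14.3, 0.4, 0, 0, 10
279.0->429.0 13.8, 4.1, 0, 0, 10, 12.2, 7.5, 0, 0, 10, 9.9, 10.4, 0, 0, 10, 6.8, 12.6, 0, 0, 10, 3.4, 14, 0, 0, 10, -0.4, 14.3, 0, 0, 10, -4.1, 13.8, 0, 0, 10, -7.5, 12.2, 0, 0, 10, -10.4, 9.9, 0, 0, 10, -12.6, 6.8, 0, 0, 10
429.0->579.0 -14, 3.4, 0, 0, 10, -14.3, -0.4, 0, 0, 10, -13.8, -4.1, 0, 0, 10, -12.2, -7.5, 0, 0, 10, -9.9, -10.4, 0, 0, 10, -6.8, -12.6, 0, 0, 10, -3.4, -14, 0, 0, 10, 0.4, -14.3, 0, 0, 10, 4.1, -13.8, 0, 0, 10, 7.5, -12.2, 0, 0, 10
579.0->729.0 10.4, -9.9, 0, 0, 10, 12.6, -6.8, 0, 0, 10, 14, -3.4, 0, 0, 10, 14.3, 0.4, 0, 0, 10, 13.8, 4.1, 0, 0, 10, 12.2, 7.5, 0, 0, 10, 9.9, 10.4, 0, 0, 10, 6.8, 12.6, 0, 0, 10, 3.4, 14, 0, 0, 10, -0.4, 14.3, 0, 0, 10
```

step_arm(deltas=[3.9,20,0,0,10,-0.4,14.3,0,0,10,-4.1,13.8,0,0,10,-7.5,12.2,0,0,10,-10.4,9.9,0,0,10,-12.6,6.8,0,0,10,-14,3.4,0,0,10,-14.3,-0.4,0,0,10,-13.8,-4.1,0,0,10,-12.2,-7.5,0,0,10])

```text
time: 16.5
tool_pos: [526.2, -214.2, 158.0]
tcp_rot: [3.141, 0.001, -3.103]
contact_force: [4.3, -0.4, 3.7]
grip_width: 20.3
finger_force: 30.0
```

step_arm(deltas=[-9.9,-10.4,0,0,10,-6.8,-12.6,0,0,10,-3.4,-14,0,0,10,0.4,-14.3,0,0,10,4.1,-13.8,0,0,10,7.5,-12.2,0,0,10,10.4,-9.9,0,0,10,12.6,-6.8,0,0,10,14,-3.4,0,0,10,14.3,0.4,0,0,10])

```text
time: 17.75
tool_pos: [569.0, -311.5, 157.9]
tcp_rot: [3.14, -0.001, -3.104]
contact_force: [-4.0, 5.0, 9.7]
grip_width: 19.4
finger_force: 30.0
```

Forces are low, so I'll continue.

step_arm(deltas=[13.8,4.1,0,0,10,12.2,7.5,0,0,10,9.9,10.4,0,0,10,6.8,12.6,0,0,10,3.4,14,0,0,10,-0.4,14.3,0,0,10,-4.1,13.8,0,0,10,-7.5,12.2,0,0,10,-10.4,9.9,0,0,10,-12.6,6.8,0,0,10])

```text
time: 19.0
tool_pos: [580.9, -205.8, 158.0]
tcp_rot: [-3.141, 0.002, -3.103]
contact_force: [2.4, -2.4, 6.2]
grip_width: 19.3
finger_force: 30.0
```

step_arm(deltas=[-14,3.4,0,0,10,-14.3,-0.4,0,0,10,-13.8,-4.1,0,0,10,-12.2,-7.5,0,0,10,-9.9,-10.4,0,0,10,-6.8,-12.6,0,0,10,-3.4,-14,0,0,10,0.4,-14.3,0,0,10,4.1,-13.8,0,0,10,7.5,-12.2,0,0,10])

```text
time: 20.25
tool_pos: [517.9, -291.7, 158.0]
tcp_rot: [3.14, -0.0, -3.104]
contact_force: [3.7, 5.7, 7.4]
grip_width: 19.4
finger_force: 30.0
```

step_arm(deltas=[10.4,-9.9,0,0,10,12.6,-6.8,0,0,10,14,-3.4,0,0,10,14.3,0.4,0,0,10,13.8,4.1,0,0,10,12.2,7.5,0,0,10,9.9,10.4,0,0,10,6.8,12.6,0,0,10,0,0,0,0,10,0,0,0,0,10])

```text
time: 21.5
tool_pos: [612.2, -276.5, 158.0]
tcp_rot: [3.141, 0.0, -3.103]
contact_force: [1.0, 1.7, 6.0]
grip_width: 19.7
finger_force: 30.0
```

```bash
python3 - <<'E'
from h import *
s=capture("side");t=capture("top");o=get_obs();print(o["tool_pos"],o["contact_force"],o["finger_force"],o["dq"].round(4))
for a in (-21.3,):
    X=np.array([561.2+55*np.cos(np.radians(a)),-257.4+55*np.sin(np.radians(a)),132]);print(proj("side",X),proj("top",X))
c=lambda i,x,y:cv2.resize(i[y:y+100,x:x+80],None,fx=5,fy=5,interpolation=cv2.INTER_CUBIC)
cv2.imwrite("pics/g2.png",np.hstack([c(s,330,185),c(t,365,140)])[:,:,::-1])
E
```

```text
[ 612.18139354 -276.61428779  157.97537749] [1.96694235 1.4544356  7.4486302 ] 30.00084489583969 [-0.001   0.0019  0.0003  0.0012  0.0012  0.0013]
[383.95234781 230.22799135] [411.89298814 172.58192447]
```

View pics/g2.png

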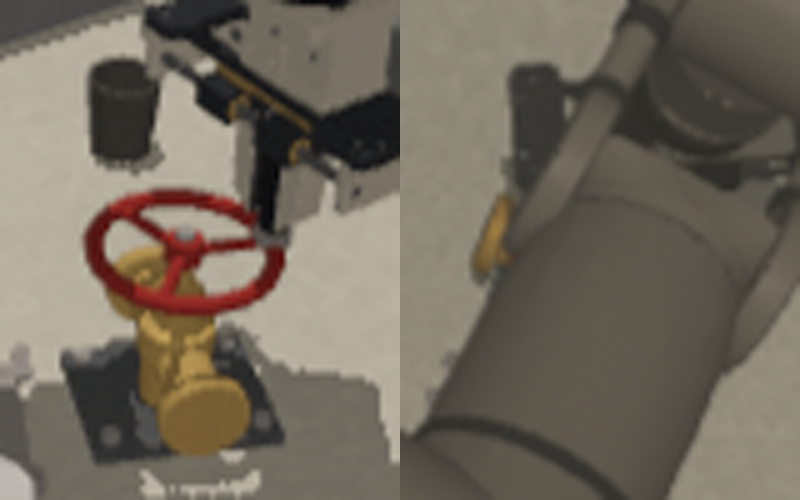

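The side crop shows the crank still between the fingers, its foot at about (384,232) against a prediction of (384,230). The TCP is within 1 mm of where it was at the stop, two turns on, and forces are low. I'll hand it in.

```bash
python3 -c "
from plant import *
print(close_job())"
```

```text
the job is handed in; nothing more can be done
None
```

I pushed the drawer home past its detent, closed the wheel onto its stop, then backed it off two full turns and handed the job in at about 22 s with the crank still gripped; no verdict came back.

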